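# Squeegee ready for the pull

## Task

Draw the red-handled squeegee straight up out of its slot in the wooden rack and bring it to the start of a print stroke: held still about 5 cm above the plain purple band at the far end of the screen, centred on the band, its blade level and parallel to that end of the frame, and its handle leaning about 45 degrees back towards the robot. Finish while still holding it there in the air; let nothing touch the screen, and leave the spare squeegee and the other things on the table where they are.

Things in the scene. Friction and masses are not known exactly. Their poses are not given: they have to be found in the camera images.
- squeegee: squeegee to use, about 0.28 kg: red handle 28 thick (x) x 160 long (y) x 92 high, above an amber blade 9 thick; 130 high in all (z). Origin: middle of the blade's lower edge; z runs up to the handle top, y along the blade. Both faces alike. Starts upright, blade down, in one of the rack's slots; its top 80 stand above the rack, to be pinched across the thickness
- squeegee_top (a point): middle of the top face of the red handle, 130 above the blade's lower edge
- rack: fixed plywood rack 215 (x) x 200 (y) x 62 high, origin at the centre of its underside. Two slots, each 33 x 172, open at the top, run along its y, centred at x = -50 and +50 (100 apart); slot floors at height 12. One holds the red squeegee, the other the spare (either way round)
- screen: fixed screen: aluminium frame 360 (x) x 300 (y), bars 30 wide, 30 high; origin centre of underside; x points to the far end, away from the robot, z up. Purple mesh inside, 300 x 240, top at height 8, with a pale image 150 x 170 centred 45 towards the robot from the middle; two dark clamps, up to 68 high, hold the far bar from outside at y = -80 and +80
- band (a point): centre of the plain purple band at the far end of the screen, on the mesh's top: 90 along the screen's x from the screen's origin, 8 above the table; axes as the screen's
- spare: bystander: the spare squeegee, same size and origin as the other, natural wood handle with green blade, in the rack's other slot
- blue_tub: bystander: white ink tub with blue lid, 92 across, 95 high, origin under its centre
- teal_tub: bystander: teal ink tub with white lid, 78 across, 80 high, origin under its centre
- red_bottle: bystander: dark red ink bottle with black cap, 68 across, 160 high, origin under its centre
- tape: bystander: yellow roll of tape lying flat, 100 across, 25 high, origin under its centre
- block: bystander: wooden block 100 x 45 x 30, origin under its centre

How it is judged:
On the way:
1. the red squeegee is drawn up out of the rack, still upright, gripped by the fingers, its blade clear of the rack's top (z of squeegee in the frame of rack above 0.066 m and angle between squeegee's own z axis and vertical below 0.45 rad and contact force between squeegee and the fingers above 3 N), for 0.1 s.
At the end, for the whole second after the job is handed in: the fingers hold the red squeegee still, off the screen; mid blade edge within 35 mm of the band's centre along and across, 20 to 90 mm above the mesh; leaning 32 to 58 degrees, handle top towards the robot; blade within 11 degrees of parallel to the far end (x of squeegee in the frame of band between -0.035 and 0.035 m and y of squeegee in the frame of band between -0.035 and 0.035 m and z of squeegee in the frame of band between 0.02 and 0.09 m and angle between squeegee's own z axis and vertical between 0.56 and 1.01 rad and x of squeegee_top in the frame of band below -0.02 m and angle between the y axis of squeegee and the y axis of screen, either way round below 0.2 rad and contact force between squeegee and the fingers above 3 N and contact force between squeegee and screen below 0.2 N and linear speed of squeegee below 0.03 m/s and angular speed of squeegee below 0.15 rad/s); the arm keeps its last pose, push and grip.
It fails at once if something touches the screen (contact force between screen and anything else above 1.5 N).
It fails at once if the spare squeegee is moved more than 20 mm (distance of spare from where it was at the start of the episode above 0.02 m).
It fails at once if another thing on the table is moved more than 20 mm (distance of any of blue_tub, teal_tub, red_bottle, tape, block from where it was at the start of the episode above 0.02 m).
It also fails if it takes over 35 s, if anything falls off the work surface, if the arm or the gripper's body presses on something with over 40 N, if the wrist force passes 120 N, or if a joint passes its speed limit or range.

## Robot

A 6-joint arm with a two-finger parallel gripper is mounted at the origin on the work surface. World frame = base frame: x ahead of the robot, y to its left, z up, the work surface at z = 0. Lengths are in m, angles in rad, forces in N, time in s.
With the tool pointing down it reaches from about 0.325 to 0.85 m from the base axis. Payload 4.4 kg.
Tool frame: the origin (TCP) lies at the very end of the fingers, on their centre line; the grasp point (between the pads) lies 19 mm behind it; z points along the fingers, y is the line along which they close (so a half turn about z gives the same grasp; the last joint's range is limited). The gripper opens to 94 mm and grips with 3 to 60 N. Pads are 16 mm wide; open, the fingers measure 119 mm over their backs; the gripper's body (75 mm by 177 mm) begins 78 mm behind the grasp point.
Start: joints at [1.01, 0.207, 1.542, -0, 1.393, -0.15], TCP at [0.229, 0.527, 0.171] pointing down, gripper open.
Joint ranges: [-2.73, 2.73], [-0.86, 2.22], [0.23, 2.46], [-1.11, 4.25], [0.08, 2.63], [-2.82, 2.82]. Speed limits (rad/s): [2.79, 2.79, 3.14, 3.14, 3.14, 3.14].

## Interface

Orientations are given as a 3x3 rotation matrix whose columns are the frame's x, y, z axes.
In Python, from plant import * gives the robot as it stands. The module is installed in compiled form; this text tells all that it offers.
- The arm moves only by the shell command python3 -m jog 'ROWS' [FORCE]. ROWS is JSON, a list that holds one entry, the list of rows, each a list of 7 numbers: the turn, a rotation vector about the tool's x, y, z in units of 6 degrees (1.0 is 6 degrees), then the shift along the tool's x, y, z in units of 40 mm (1.0 is 40 mm), then the closure in counts, from 0 (fully open) to 255 (shut). In form: [[[rx, ry, rz, dx, dy, dz, fingers], ...]]. A call has exactly 5 rows; each row shifts and turns the commanded pose from where the row before left it, along the tool's axes as they then stand; what a row does not reach is not made up. A row lasts 1/12 s, in which the tool goes at most 41.7 mm and 7.16 degrees, less where a joint would pass 70% of its speed; a pose out of reach is approached as far as the arm can. A call is refused whole if a number of a shift passes 1 or a number of a turn 1, either way. A call with a gripper value outside its range is refused whole. The fingers move at their own pace and stop on an object; FORCE is the grip in N (left out, the last holds). Time passes only in rows, so rows that do not move let the fingers close, or fill a call up. It gives the time, the measured TCP pose, the force, the opening and the grip force at its end, in the units of the state.
- observe(): the state, without advancing time (a new reading comes with each control period).
- get_image(name): name is "scene" or "top" or "wrist"; returns a dict with "pixels" (400x640x3 uint8, red, green, blue), "mtx" (3x3 intrinsics, pixels), "rvec" (rotation vector, rad) and "tvec" (3), from world to camera coordinates, as OpenCV has them. Camera axes: x right, y down, z forward; pixel columns grow to the right and rows downward; lengths in m; the calibration is good to about 2 mm. The wrist camera is an equidistant fisheye: a pixel r from the principal point sees the ray r / f radians off the axis. A picture is of the moment at which its call begins. There is no depth.
- close_job(): hands the job in; it is judged then, once.
The state is a dict: "time": time; "qpos": joint angles; "joint_velocities": joint speeds; "tau": joint torques, N m; "position": TCP position; "ee_rot": TCP orientation; "wrist_force": force on the tool from outside, world axes, zero at the start; "wrist_torque": the same for the moment, N m; "opening": finger opening in m; "grasp_force": force on a finger pad.
Only numpy, scipy, OpenCV 4.12 (cv2) and the standard library are available. Lean on these libraries where they do the work, as an engineer would, in place of code of your own. Each camera call takes 0.05 s, during which the arm holds its last target. There are 200 camera calls.

## Working session

There is one attempt and no reset: what is moved stays moved. The work goes in short steps, Python scripts to look and compute and a shell command to move; the robot and the scene stay as the last step left them, time stands still between calls to the robot, and variables do not carry over. Pictures are saved under pics/ and viewed, at most 10 in all, crops included, and the job is handed in when it is done.

```bash
mkdir -p pics; python3 - <<'E'
from plant import *
import cv2,numpy as np
for n in("scene","top"):
    d=get_image(n);cv2.imwrite(f"pics/{n}0.png",d["pixels"][:,:,::-1]);np.savez(f"{n}0.npz",**d)
    R=cv2.Rodrigues(np.array(d["rvec"]))[0];print(n,-R.T@np.array(d["tvec"]).ravel(),d["mtx"])
s=observe();print(s["time"],s["position"],s["ee_rot"],s["opening"])
E
```

```text
scene [ 0.86293722 -0.42128795  1.06243719] [[450.42925107   0.         327.214104  ]
 [  0.         450.42925107 199.63762828]
 [  0.           0.           1.        ]]
top [0.49571406 0.07662701 1.29113392] [[371.57621713   0.         317.71412385]
 [  0.         371.57621713 200.66383267]
 [  0.           0.           1.        ]]
0.1 [0.22869643 0.52671103 0.16962217] [[-9.17210587e-01  3.98401414e-01 -1.02598814e-03]
 [ 3.98402654e-01  9.17209006e-01 -1.72213870e-03]
 [ 2.54943071e-04 -1.98832025e-03 -9.99997991e-01]] 0.09380216400999879
```

View pics/top0.png

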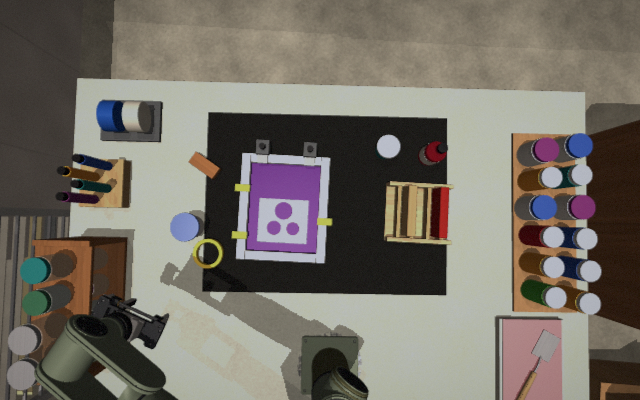

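View pics/scene0.png

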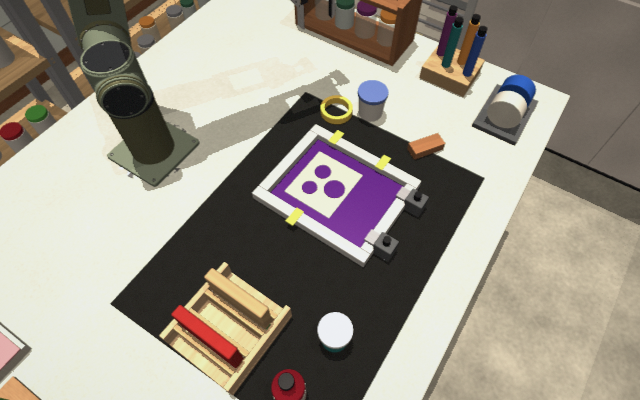

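The top view has the world's +x up and +y to the left. The red squeegee is in the rack's right slot (440,213), and the spare is at (415,210). The screen is at (285,207), with its far end up at the clamps. In the scene view the red handle is at (207,333).

```bash
cat > h.py <<'E'
import cv2,numpy as np
def ray(d,px,z):
    R=cv2.Rodrigues(np.array(d["rvec"]))[0];t=np.array(d["tvec"]).ravel();c=-R.T@t
    u=cv2.undistortPoints(np.array(px,float).reshape(-1,1,2),np.array(d["mtx"]),None).reshape(-1,2)
    w=np.c_[u,np.ones(len(u))]@R
    return c+w*((z-c[2])/w[:,2])[:,None]
def big(m,roi):
    k=np.zeros_like(m);x0,y0,x1,y1=roi;k[y0:y1,x0:x1]=m[y0:y1,x0:x1]
    return max(cv2.findContours(k,cv2.RETR_EXTERNAL,cv2.CHAIN_APPROX_NONE)[0],key=cv2.contourArea)
def rect(c,d,z):
    P=ray(d,c.reshape(-1,2),z)[:,:2].astype(np.float32)
    r=cv2.minAreaRect(P);b=cv2.boxPoints(r)
    e=[b[1]-b[0],b[2]-b[1]];l=max(e,key=np.linalg.norm)
    return np.round(r[0],4),np.round(sorted(r[1]),4),round(np.degrees(np.arctan2(l[1],l[0]))%180,1)
E
python3 - <<'E'
from h import *
for n,rr,rs in(("top",(375,170,460,255),(230,145,335,270)),("scene",(150,280,260,375),(240,110,430,270))):
    d=dict(np.load(n+"0.npz"));h=cv2.cvtColor(d["pixels"],cv2.COLOR_RGB2HSV)
    red=(((h[...,0]<6)|(h[...,0]>174))&(h[...,1]>170)).astype(np.uint8)
    for vmin in(60,150,180):
        m=red*(h[...,2]>vmin).astype(np.uint8)
        try:print(n,"red v>",vmin,rect(big(m,rr),d,.142))
        except Exception as e:print(e)
    v=h[...,2][red>0];print(np.histogram(v,8))
    pur=((h[...,0]>130)&(h[...,0]<155)&(h[...,1]>100)).astype(np.uint8)
    print(n,"mesh",rect(big(pur,rs),d,.008))
    wh=((h[...,1]<45)&(h[...,2]>130)).astype(np.uint8);c=big(wh,rs);print(n,"frame",rect(c,d,.03),cv2.boundingRect(c))
d=dict(np.load("top0.npz"))
print(ray(d,[(433,148)],.16),ray(d,[(415,210)],.142))
cv2.imwrite("pics/crop.png",cv2.resize(d["pixels"][140:270,225:465,::-1],None,fx=3,fy=3,interpolation=2))
E
```

```text
top red v> 60 (array([ 0.5228, -0.3398]), array([0.0261, 0.1563]), np.float32(178.0))
top red v> 150 (array([ 0.5222, -0.3417]), array([0.0222, 0.1531]), np.float32(178.0))
max() iterable argument is empty
(array([ 10,  47, 729,  65, 162,  86,  36, 340]), array([  1.   ,  22.625,  44.25 ,  65.875,  87.5  , 109.125, 130.75 ,
       152.375, 174.   ]))
top mesh (array([0.5304, 0.1674]), array([0.2398, 0.3009]), np.float32(178.0))
top frame (array([0.4862, 0.1675]), array([0.147 , 0.1664]), np.float32(88.2)) (257, 198, 52, 46)
scene red v> 60 (array([ 0.5355, -0.3427]), array([0.0305, 0.1806]), np.float32(177.6))
scene red v> 150 (array([ 0.5245, -0.34  ]), array([0.0256, 0.1568]), np.float32(177.8))
scene red v> 180 (array([ 0.5242, -0.34  ]), array([0.024 , 0.1552]), np.float32(177.9))
(array([ 15, 304, 121, 467, 332,  56,  98, 820]), array([ 43.   ,  65.625,  88.25 , 110.875, 133.5  , 156.125, 178.75 ,
       201.375, 224.   ]))
scene mesh (array([0.5291, 0.1743]), array([0.2297, 0.295 ]), np.float32(178.0))
scene frame (array([0.4941, 0.1589]), array([0.1486, 0.1679]), np.float32(88.0)) (285, 151, 78, 67)
[[ 0.71963775 -0.30089508  0.16      ]] [[ 0.52739072 -0.25151278  0.142     ]]
```

View pics/crop.png

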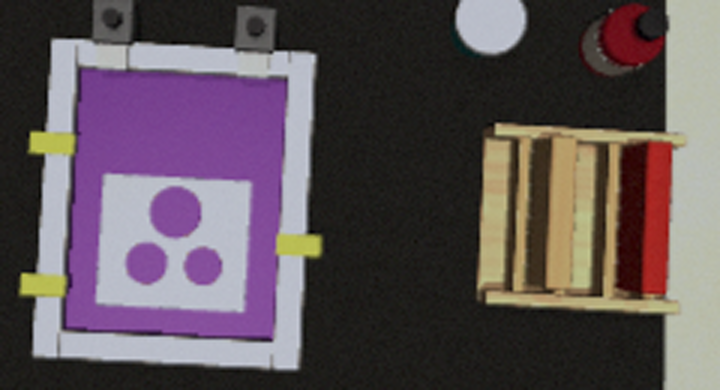

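Measured: the red handle top is at (0.523, -0.341, 0.142), with its long axis at -2°, about 156 × 26 mm (should be 160 × 28). The mesh centre is at (0.530, 0.168), 301 × 240 mm, also at -2°, so the band is at about (0.620, 0.165). Next I'll lift, yaw by 21.5° and travel above the rack.

```bash
python3 -m jog '[[[0,0,-0.72,0,0,-0.35,0],[0,0,-0.72,0,0,-0.35,0],[0,0,-0.72,0,0,-0.35,0],[0,0,-0.72,0,0,-0.35,0],[0,0,-0.7,0,0,-0.35,0]]]' 40
for i in 1 ; do :; done
python3 -m jog '[[[0,0,0,-0.32,-0.86,0,0],[0,0,0,-0.32,-0.86,0,0],[0,0,0,-0.32,-0.86,0,0],[0,0,0,-0.32,-0.86,0,0],[0,0,0,-0.32,-0.86,0,0]]]'
python3 -m jog '[[[0,0,0,-0.32,-0.86,0,0],[0,0,0,-0.32,-0.86,0,0],[0,0,0,-0.32,-0.86,0,0],[0,0,0,-0.32,-0.86,0,0],[0,0,0,-0.32,-0.86,0,0]]]'
python3 -m jog '[[[0,0,0,-0.32,-0.86,0,0],[0,0,0,-0.32,-0.86,0,0],[0,0,0,-0.32,-0.86,0,0],[0,0,0,-0.32,-0.86,0,0],[0,0,0,-0.32,-0.86,0,0]]]'
```

```text
time: 0.52
position: [0.2288, 0.5269, 0.2406]
ee_rot: [[-1.0, 0.031, -0.001], [0.031, 1.0, -0.001], [0.001, -0.001, -1.0]]
wrist_force: [-0.2, -0.4, -0.9]
opening: 0.094
grasp_force: 0.0
time: 0.93
position: [0.2868, 0.3515, 0.2401]
ee_rot: [[-0.999, 0.034, -0.001], [0.034, 0.999, -0.001], [0.001, -0.001, -1.0]]
wrist_force: [1.0, 0.1, 0.4]
opening: 0.0943
grasp_force: 0.0
time: 1.35
position: [0.3448, 0.1774, 0.2403]
ee_rot: [[-0.999, 0.034, -0.0], [0.034, 0.999, -0.0], [0.0, -0.0, -1.0]]
wrist_force: [0.2, -0.6, -0.3]
opening: 0.094
grasp_force: 0.0
time: 1.77
position: [0.4028, 0.0032, 0.2404]
ee_rot: [[-0.999, 0.035, -0.0], [0.035, 0.999, 0.0], [0.0, 0.0, -1.0]]
wrist_force: [0.4, 0.7, -0.2]
opening: 0.094
grasp_force: 0.0
```

```bash
python3 -m jog '[[[0,0,0,-0.33,-0.85,0,0],[0,0,0,-0.33,-0.85,0,0],[0,0,0,-0.33,-0.85,0,0],[0,0,0,-0.33,-0.85,0,0],[0,0,0,-0.33,-0.85,0,0]]]'
python3 -m jog '[[[0,0,0,-0.33,-0.85,0,0],[0,0,0,-0.33,-0.85,0,0],[0,0,0,-0.33,-0.85,0,0],[0,0,0,-0.33,-0.85,0,0],[0,0,0,-0.33,-0.85,0,0]]]'
python3 - <<'E'
from plant import *
from h import *
d=get_image("wrist");cv2.imwrite("pics/w1.png",d["pixels"][:,:,::-1])
h=cv2.cvtColor(d["pixels"],cv2.COLOR_RGB2HSV)
red=(((h[...,0]<6)|(h[...,0]>174))&(h[...,1]>170)&(h[...,2]>50)).astype(np.uint8)
c=big(red,(0,0,640,400));K=np.array(d["mtx"])
R=cv2.Rodrigues(np.array(d["rvec"]))[0];o=-R.T@np.array(d["tvec"]).ravel()
b=cv2.boxPoints(cv2.minAreaRect(c));print(b.round(),o.round(3))
u=cv2.fisheye.undistortPoints(c.astype(np.float64),K,np.zeros(4)).reshape(-1,2)
w=np.c_[u,np.ones(len(u))]@R;P=(o+w*((.142-o[2])/w[:,2])[:,None])[:,:2].astype(np.float32)
r=cv2.minAreaRect(P);print(r,cv2.boxPoints(r).round(3));print(observe()["position"])
E
```

```text
time: 2.18
position: [0.4629, -0.1689, 0.2401]
ee_rot: [[-0.999, 0.035, -0.001], [0.035, 0.999, 0.001], [0.001, 0.001, -1.0]]
wrist_force: [0.8, 0.7, 0.4]
opening: 0.0941
grasp_force: 0.0
time: 2.6
position: [0.523, -0.3409, 0.2398]
ee_rot: [[-0.999, 0.035, -0.001], [0.035, 0.999, 0.001], [0.001, 0.001, -1.0]]
wrist_force: [0.1, -0.2, -0.5]
opening: 0.094
grasp_force: 0.0
[[304. 257.]
 [304. 114.]
 [329. 114.]
 [329. 257.]] [ 0.442 -0.338  0.454]
((0.5219826102256775, -0.34083354473114014), (0.026558352634310722, 0.15577174723148346), 88.07353210449219) [[ 0.444 -0.351]
 [ 0.599 -0.357]
 [ 0.6   -0.33 ]
 [ 0.445 -0.325]]
[ 0.52394993 -0.34766142  0.23802068]
```

View pics/w1.png

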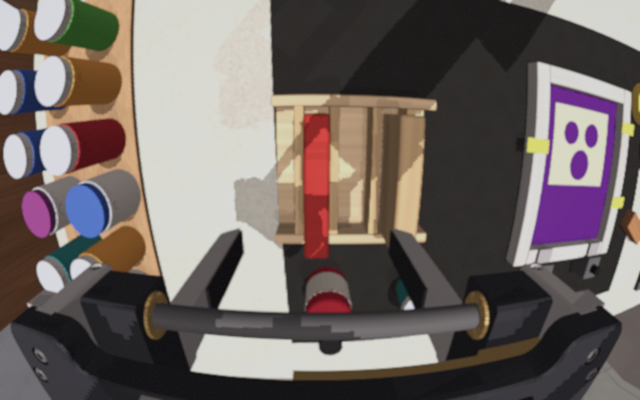

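The wrist view shows the red handle at (317,185) between the fingers. Its centre casts to (0.522, -0.341), which matches the top view. The TCP has settled 6.5 mm too far in -y, so I'll correct that and descend.

```bash
python3 -m jog '[[[0,0,0,0.05,0.16,0.2,0],[0,0,0,0,0,0.5,0],[0,0,0,0,0,0.5,0],[0,0,0,0,0,0.5,0],[0,0,0,0,0,0.5,0]]]'
python3 -m jog '[[[0,0,0,0,0,0.4,0],[0,0,0,0,0,0.4,0],[0,0,0,0,0,0.4,0],[0,0,0,0,0,0.2,0],[0,0,0,0,0,0.15,0]]]'
python3 -m jog '[[[0,0,0,0,0,0,0],[0,0,0,0,0,0,80],[0,0,0,0,0,0,140],[0,0,0,0,0,0,200],[0,0,0,0,0,0,230]]]' 40
python3 -m jog '[[[0,0,0,0,0,0,255],[0,0,0,0,0,0,255],[0,0,0,0,0,0,255],[0,0,0,0,0,0,255],[0,0,0,0,0,0,255]]]' 40
```

```text
time: 3.07
position: [0.5206, -0.3311, 0.1512]
ee_rot: [[-0.999, 0.034, -0.001], [0.034, 0.999, 0.001], [0.001, 0.001, -1.0]]
wrist_force: [-0.0, -0.1, 0.4]
opening: 0.0938
grasp_force: 0.0
time: 3.48
position: [0.5201, -0.331, 0.0889]
ee_rot: [[-0.999, 0.034, -0.002], [0.034, 0.999, 0.002], [0.002, 0.002, -1.0]]
wrist_force: [0.8, 0.6, -0.0]
opening: 0.0938
grasp_force: 0.0
time: 3.9
position: [0.5219, -0.3334, 0.0918]
ee_rot: [[-0.999, 0.035, 0.001], [0.035, 0.999, -0.001], [-0.002, -0.001, -1.0]]
wrist_force: [-0.3, -0.2, 0.3]
opening: 0.0704
grasp_force: 0.0
time: 4.32
position: [0.5212, -0.333, 0.0906]
ee_rot: [[-0.999, 0.035, -0.0], [0.035, 0.999, -0.0], [0.0, -0.0, -1.0]]
wrist_force: [0.1, 0.6, 0.3]
opening: 0.037
grasp_force: 0.0
```

The measured TCP is now 8 mm off centre in +y, so the earlier reading was a transient. I'll centre it with the fingers slightly open, then close.

```bash
python3 -m jog '[[[0,0,0,0,-0.1,0,120],[0,0,0,0,-0.1,0,120],[0,0,0,0,0,0,120],[0,0,0,0,0,0,120],[0,0,0,0,0,0,120]]]'
python3 - <<'E'
from plant import *
print([observe()["position"].round(4) for _ in range(3)],observe()["opening"])
E
```

```text
time: 4.73
position: [0.5209, -0.341, 0.0906]
ee_rot: [[-0.999, 0.035, -0.0], [0.035, 0.999, 0.0], [0.0, 0.0, -1.0]]
wrist_force: [0.1, 0.8, 0.1]
opening: 0.0496
grasp_force: 0.0
[array([ 0.5209, -0.341 ,  0.0906]), array([ 0.5209, -0.341 ,  0.0906]), array([ 0.5209, -0.341 ,  0.0906])] 0.049636112314995595
```

```bash
python3 -m jog '[[[0,0,0,0,0,0,255],[0,0,0,0,0,0,255],[0,0,0,0,0,0,255],[0,0,0,0,0,0,255],[0,0,0,0,0,0,255]]]' 45
python3 -m jog '[[[0,0,0,0,0,0,255],[0,0,0,0,0,0,255],[0,0,0,0,0,0,255],[0,0,0,0,0,0,255],[0,0,0,0,0,0,255]]]' 45
```

```text
time: 5.15
position: [0.521, -0.3408, 0.0907]
ee_rot: [[-0.999, 0.035, 0.0], [0.035, 0.999, 0.0], [0.0, 0.0, -1.0]]
wrist_force: [-0.8, 0.1, 0.4]
opening: 0.0274
grasp_force: 45.0
time: 5.57
position: [0.521, -0.3408, 0.0906]
ee_rot: [[-0.999, 0.035, -0.0], [0.035, 0.999, 0.0], [0.0, 0.0, -1.0]]
wrist_force: [0.8, 0.7, 0.8]
opening: 0.0276
grasp_force: 45.0
```

```bash
python3 -m jog '[[[0,0,0,0,0,-0.2,255],[0,0,0,0,0,-0.4,255],[0,0,0,0,0,-0.5,255],[0,0,0,0,0,-0.5,255],[0,0,0,0,0,-0.5,255]]]'
python3 -m jog '[[[0,0,0,0,0,-0.6,255],[0,0,0,0,0,-0.6,255],[0,0,0,0,0,-0.6,255],[0,0,0,0,0,-0.6,255],[0,0,0,0,0,-0.5,255]]]'
python3 -m jog '[[[0,0,0,0,0,0,255],[0,0,0,0,0,0,255],[0,0,0,0,0,0,255],[0,0,0,0,0,0,255],[0,0,0,0,0,0,255]]]'
python3 - <<'E'
from plant import *
import cv2
d=get_image("scene");cv2.imwrite("pics/s2.png",d["pixels"][:,:,::-1])
E
```

```text
time: 5.98
position: [0.5205, -0.3408, 0.1753]
ee_rot: [[-0.999, 0.035, -0.001], [0.035, 0.999, 0.0], [0.001, 0.0, -1.0]]
wrist_force: [0.4, -1.3, -1.2]
opening: 0.0277
grasp_force: 45.0
time: 6.4
position: [0.521, -0.3411, 0.2928]
ee_rot: [[-0.999, 0.035, 0.001], [0.035, 0.999, -0.001], [-0.001, -0.001, -1.0]]
wrist_force: [0.8, 0.4, -1.7]
opening: 0.0277
grasp_force: 45.0
time: 6.82
position: [0.5201, -0.3402, 0.2881]
ee_rot: [[-0.999, 0.035, -0.003], [0.035, 0.999, 0.003], [0.003, 0.003, -1.0]]
wrist_force: [-0.9, -1.1, -3.7]
opening: 0.0277
grasp_force: 45.0
```

View pics/s2.png

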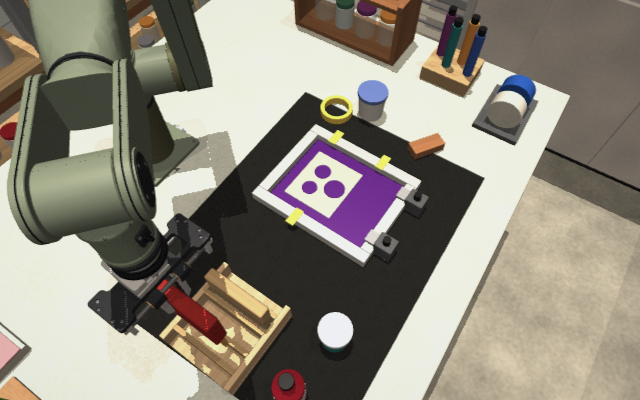

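The squeegee is upright in the gripper at (190,310), its slot is empty, and the spare and the other things are undisturbed. Next I'll move above the band and yaw by 90°.

```bash
python3 -m jog '[[[0,0,0,-0.04,0.5,0,255],[0,0,0,-0.04,0.8,0,255],[0,0,0,-0.04,0.9,0,255],[0,0,0,-0.04,0.9,0,255],[0,0,0,-0.04,0.9,0,255]]]'
python3 -m jog '[[[0,0,0,-0.04,0.9,0,255],[0,0,0,-0.04,0.9,0,255],[0,0,0,-0.04,0.9,0,255],[0,0,0,-0.04,0.9,0,255],[0,0,0,-0.04,0.9,0,255]]]'
python3 -m jog '[[[0,0,0,-0.05,0.9,0,255],[0,0,0,-0.05,0.9,0,255],[0,0,0,-0.05,0.9,0,255],[0,0,0,-0.05,0.9,0,255],[0,0,0,-0.05,0.6,0,255]]]'
python3 -m jog '[[[0,0,0.7,0,0,0,255],[0,0,1,0,0,0,255],[0,0,1,0,0,0,255],[0,0,1,0,0,0,255],[0,0,1,0,0,0,255]]]'
python3 -m jog '[[[0,0,1,0,0,0,255],[0,0,1,0,0,0,255],[0,0,1,0,0,0,255],[0,0,1,0,0,0,255],[0,0,1,0,0,0,255]]]'
python3 -m jog '[[[0,0,1,0,0,0,255],[0,0,1,0,0,0,255],[0,0,1,0,0,0,255],[0,0,1,0,0,0,255],[0,0,1,0,0,0,255]]]'
```

```text
time: 7.28
position: [0.534, -0.1798, 0.2896]
ee_rot: [[-0.999, 0.036, -0.001], [0.036, 0.999, 0.001], [0.001, 0.001, -1.0]]
wrist_force: [0.7, 0.0, -2.6]
opening: 0.0275
grasp_force: 45.0
time: 7.7
position: [0.5483, 0.0001, 0.2899]
ee_rot: [[-0.999, 0.035, -0.001], [0.035, 0.999, 0.0], [0.001, 0.0, -1.0]]
wrist_force: [0.3, 0.1, -2.5]
opening: 0.0275
grasp_force: 45.0
time: 8.12
position: [0.5639, 0.1692, 0.2897]
ee_rot: [[-0.999, 0.033, -0.002], [0.033, 0.999, 0.001], [0.002, 0.001, -1.0]]
wrist_force: [-0.7, -0.0, -3.1]
opening: 0.0276
grasp_force: 45.0
time: 8.53
position: [0.5642, 0.166, 0.2895]
ee_rot: [[-0.862, 0.507, -0.002], [0.507, 0.862, -0.0], [0.001, -0.001, -1.0]]
wrist_force: [-0.7, -0.3, -1.9]
opening: 0.0274
grasp_force: 45.0
time: 8.95
position: [0.5643, 0.1658, 0.2896]
ee_rot: [[-0.493, 0.87, -0.002], [0.87, 0.493, -0.0], [0.001, -0.002, -1.0]]
wrist_force: [-0.2, -0.3, -1.9]
opening: 0.0274
grasp_force: 45.0
time: 9.37
position: [0.5642, 0.1658, 0.2896]
ee_rot: [[0.009, 1.0, -0.002], [1.0, -0.009, -0.0], [-0.0, -0.002, -1.0]]
wrist_force: [-0.1, -0.1, -1.8]
opening: 0.0277
grasp_force: 45.0
```

```bash
python3 -m jog '[[[0,0,0.25,0,0,0,255],[-0.6,0,0,0,0,0,255],[-0.9,0,0,0,0,0,255],[-1,0,0,0,0,0,255],[-1,0,0,0,0,0,255]]]'
python3 -m jog '[[[-1,0,0,0,0,0,255],[-1,0,0,0,0,0,255],[-1,0,0,0,0,0,255],[-0.7,0,0,0,0,0,255],[-0.3,0,0,0,0,0,255]]]'
python3 -m jog '[[[0,0,0,0,0,0,255],[0,0,0,0,-0.2,0.2,255],[0,0,0,0,-0.3,0.3,255],[0,0,0,0,-0.3,0.3,255],[0,0,0,0,-0.3,0.3,255]]]'
```

```text
time: 9.78
position: [0.5649, 0.1657, 0.2905]
ee_rot: [[0.03, 0.932, 0.362], [1.0, -0.028, -0.011], [0.0, 0.362, -0.932]]
wrist_force: [-0.1, -0.4, -2.4]
opening: 0.0275
grasp_force: 45.0
time: 10.2
position: [0.5608, 0.1656, 0.2859]
ee_rot: [[0.029, 0.71, 0.704], [1.0, -0.019, -0.021], [-0.001, 0.704, -0.71]]
wrist_force: [-0.0, 0.4, -3.0]
opening: 0.0275
grasp_force: 45.0
time: 10.62
position: [0.5652, 0.1657, 0.2282]
ee_rot: [[0.031, 0.707, 0.706], [1.0, -0.022, -0.021], [0.0, 0.707, -0.708]]
wrist_force: [-0.1, -0.1, -1.9]
opening: 0.0275
grasp_force: 45.0
```

```bash
python3 -m jog '[[[0,0,0,0,-0.25,0.25,255],[0,0,0,0,-0.25,0.25,255],[0,0,0,0,-0.25,0.25,255],[0,0,0,0,-0.25,0.25,255],[0,0,0,0,-0.2,0.2,255]]]'
python3 - <<'E'
from plant import *
import cv2,numpy as np
d=get_image("scene")
s=observe();R=s["ee_rot"];p=s["position"];e=p+R[:,2]*.0786
pts=np.array([e,e+R[:,0]*.08,e-R[:,0]*.08,e-R[:,2]*.13,[.62,.165,.008]])
uv=cv2.projectPoints(pts,d["rvec"],d["tvec"],d["mtx"],None)[0].reshape(-1,2);print(p,e,uv.round())
im=np.ascontiguousarray(d["pixels"][:,:,::-1])
for q in uv: cv2.circle(im,tuple(int(v) for v in q),2,(0,255,0),-1)
cv2.imwrite("pics/s3.png",cv2.resize(im[80:280,220:460],None,fx=3,fy=3))
E
```

```text
time: 11.03
position: [0.5648, 0.1653, 0.1592]
ee_rot: [[0.031, 0.708, 0.705], [1.0, -0.022, -0.022], [-0.001, 0.705, -0.709]]
wrist_force: [-0.2, 0.5, -2.3]
opening: 0.0274
grasp_force: 45.0
[0.56301839 0.16460393 0.15605068] [0.61817007 0.16273924 0.10007948] [[365. 188.]
 [381. 167.]
 [348. 211.]
 [337. 150.]
 [364. 207.]]
```

View pics/s3.png

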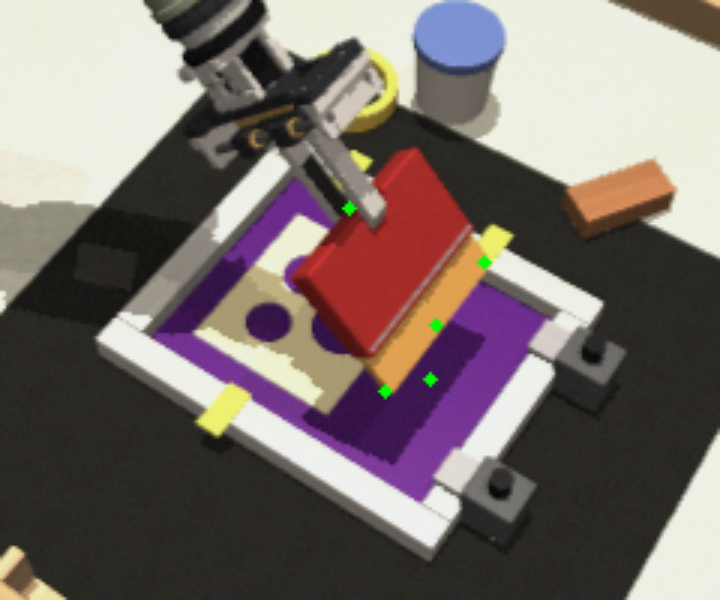

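The squeegee has not slipped: the predicted blade-edge points (365,188), (381,167) and (348,211) lie on the seen edge. The edge is centred over the band and about 9 cm above the mesh, so the last 4 cm remain.

```bash
python3 -m jog '[[[0,0,0,0,-0.2,0.2,255],[0,0,0,0,-0.2,0.2,255],[0,0,0,0,-0.15,0.15,255],[0,0,0,0,-0.1,0.1,255],[0,0,0,0,-0.05,0.05,255]]]'
python3 -m jog '[[[0,0,0,0,0,0,255],[0,0,0,0,0,0,255],[0,0,0,0,0,0,255],[0,0,0,0,0,0,255],[0,0,0,0,0,0,255]]]'
python3 -m jog '[[[0,0,0,0,0,0,255],[0,0,0,0,0,0,255],[0,0,0,0,0,0,255],[0,0,0,0,0,0,255],[0,0,0,0,0,0,255]]]'
python3 - <<'E'
from plant import *
s=observe();print(s["position"]+s["ee_rot"][:,2]*.0786,abs(s["joint_velocities"]).max())
E
```

```text
time: 11.5
position: [0.565, 0.1654, 0.1203]
ee_rot: [[0.031, 0.708, 0.706], [1.0, -0.021, -0.022], [-0.001, 0.706, -0.708]]
wrist_force: [-0.1, 0.2, -2.6]
opening: 0.0277
grasp_force: 45.0
time: 11.92
position: [0.5651, 0.1659, 0.1217]
ee_rot: [[0.03, 0.706, 0.708], [1.0, -0.021, -0.021], [0.0, 0.708, -0.706]]
wrist_force: [-0.4, 0.1, -1.4]
opening: 0.0275
grasp_force: 45.0
time: 12.33
position: [0.5647, 0.1659, 0.1209]
ee_rot: [[0.03, 0.707, 0.707], [1.0, -0.021, -0.021], [-0.0, 0.707, -0.707]]
wrist_force: [0.1, 0.0, -2.7]
opening: 0.0277
grasp_force: 45.0
[0.62021645 0.16420602 0.06535315] 0.002806607277748891
```

The blade edge is at (0.620, 0.164), 57 mm above the mesh, leaning 45° and still, so I'm handing the job in.

```bash
python3 -c "
from plant import *
print(close_job())"
```

```text
the job is handed in; nothing more can be done
None
```

I handed the job in at about 12 s with the red squeegee held still about 57 mm above the band (measured from the arm pose), centred, blade parallel and leaning 45° back towards the robot; I saw no sign of touching anything else, but no verdict came back.

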